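# Offer up the fallen hook to its place on the rail

## Task

One brass hook has come off the hook rail and lies in the round tray: pick it up by its bar, carry it over the watch box and hold it over the rail's empty recess, so that I can compare it with its neighbours before it is fixed. Stop with its back plate about a centimetre above the rail's face, level, centred and squared over the empty recess and with its arm pointing the same way as the other hooks' arms, and finish still holding it there, without putting it down. On the way the hook must not touch the rail, the fitted hooks or the watch box, and everything else stays where it is.

Things in the scene. Friction and masses are not known exactly. Their poses are not given: they have to be found in the camera images.
- rail: Hook rail: dark wooden board 360 x 80 x 22 mm lying on its back, fixed, to the robot's right. Origin centre of its underside; x along it, +y to its top edge (the hooks' arms point there), z up. In its face (z 22 mm) are four recesses 28 (x) x 52 (y) mm, 3 mm deep, at x = -105, -35, 35, 105 mm: three hold hooks, one (any of them) is empty.
- seat: The empty recess in the rail, bare pale wood on its floor with a small metal dot. Origin at the centre of its mouth, level with the rail's face; x along the rail, +y to the rail's top edge (the way the fitted hooks' arms point), z up. The hook's own axes are parallel to these when it is the right way round.
- fitted_a: One brass hook already fitted in the rail, same shape and size as fallen_hook; origin centre of its plate's underside (on the recess floor), axes parallel to seat's; it stands 43 mm above the rail's face. Fixed.
- fitted_b: One brass hook already fitted in the rail, same shape and size as fallen_hook; origin centre of its plate's underside (on the recess floor), axes parallel to seat's; it stands 43 mm above the rail's face. Fixed.
- fitted_c: One brass hook already fitted in the rail, same shape and size as fallen_hook; origin centre of its plate's underside (on the recess floor), axes parallel to seat's; it stands 43 mm above the rail's face. Fixed.
- fallen_hook: Loose brass hook, 65-125 g, on its back on the tray floor. Origin: centre of its plate's underside, z up. Plate 26 (x) x 50 (y) x 5 mm. On it stands a bar 10 mm (x) by 9 mm (y -10.5 to -1.5), up to z 46; from its top an arm, 10 mm wide, z 37 to 46, runs to +y and ends in a 14 mm ball at y 25, z 41.5. Bar and arm have flat sides at x = +-5 mm: grip along x from above, e.g. TCP at (0, 0, 40) mm.
- hook_tip (a point): Centre of the ball at the end of the fallen hook's arm, at (0, 25, 41.5) mm in the fallen hook's frame.
- tray: Round white resin tray with a rattan edge, 320 mm across, fixed, to the robot's left; origin centre of its underside. Its floor is 6 mm thick, its wall 6 mm, its edge 33 mm above the dresser top.
- ring_dish: White porcelain ring dish in the tray, 66 mm across, 18 mm high; origin centre of its underside.
- hair_tie_bowl: Dark silicone bowl in the tray, 66 mm across, 32 mm high; origin centre of its underside.
- lidded_box: Tiny white ceramic round lidded box in the tray, 52 mm across, 45 mm high with its knob; origin centre of its underside.
- tweezers: Steel tweezers lying in the tray, 90 x 8 x 7 mm along their x; origin under their middle.
- watch_box: Long narrow closed wooden watch box, 302 x 52 x 79 mm high, its length (x) pointing away from the robot, standing between tray and rail; origin centre of its underside.
- scent_bottle: Amber scent bottle, 44 mm across, 100 mm high, beyond the watch box; origin centre of its underside.
- cream_jar: Squat glass cream jar with a metal cap, 64 mm across, 45 mm high, to the right of the rail; origin centre of its underside.
- hairbrush: Wooden hairbrush lying bristles down to the left of the tray, 195 mm long (x), 50 mm wide, 28 mm high; origin under its middle.
Mind the look-alikes: they are no part of the job. Leave any green look-alike of the fallen_hook alone.

How it is judged:
By the outcome, as a careful person would: the job done as asked, in the order asked, and still so for the second after the job is handed in, while the arm keeps its last pose, push and grip.
It also fails if it takes over 37 s, if anything falls off the work surface, if the arm or the gripper's body presses on something with over 40 N, if the wrist force passes 120 N, or if a joint passes its speed limit or range.

## Robot

A 6-joint arm with a two-finger parallel gripper is mounted at the origin on the work surface. World frame = base frame: x ahead of the robot, y to its left, z up, the work surface at z = 0. Lengths are in mm, angles in rad, forces in N, time in s.
With the tool pointing down it reaches from about 275 to 1000 mm from the base axis. Payload 8.4 kg.
Tool frame: the origin (TCP) lies between the finger pads, 19 mm behind the fingertips; this is the grasp point; z points along the fingers, y is the line along which they close (so a half turn about z gives the same grasp; the last joint's range is limited). The gripper opens to 85 mm and grips with 20 to 120 N. Pads are 22 mm wide; open, the fingers measure 114 mm over their backs; the gripper's body (76 mm by 85 mm) begins 54 mm behind the grasp point. The pads swing forward as they close: fully open they stand 13 mm farther back than shut.
Start: joints at [-1.271, 0.353, 1.633, -0, 1.155, -0.002], TCP at [185.773, -596.755, 249.981] pointing down, gripper open.
Joint ranges: [-2.63, 2.63], [-0.92, 2.1], [0.06, 2.66], [-1.3, 4.44], [0, 2.69], [-3.02, 3.02]. Speed limits (rad/s): [2.22, 2.22, 2.79, 3.14, 3.14, 3.14].

## Interface

Orientations are given as [roll, pitch, yaw] about the fixed x, y, z axes, in that order (R = Rz(yaw) Ry(pitch) Rx(roll)).
In Python, from rig import sense, grab_frame, sign_off gives the robot as it stands. The module is installed in compiled form; this text tells all that it offers.
- The arm moves only by the tool send_rows, never from a script. Its argument "moves" is a list that holds one entry, the list of rows, each a list of 7 numbers: the shift along the world's x, y, z in m, then the turn, a rotation vector about the world's x, y, z in rad, then the opening, from -1 (shut) to 1 (fully open). In form: [[[dx, dy, dz, rx, ry, rz, jaw], ...]]. A call has 1 to 10 rows; each row shifts and turns the commanded pose from where the row before left it; what a row does not reach is not made up. A row lasts 1/10 s, in which the tool goes at most 50 mm and 8.59 degrees, less where a joint would pass 70% of its speed; a pose out of reach is approached as far as the arm can. A call with a gripper value outside its range is refused whole. The fingers move at their own pace and stop on an object; "grip_force" is the grip in N (left out, the last holds). Time passes only in rows, so rows that do not move let the fingers close. It gives the time, the measured TCP pose, the force, the opening and the grip force at its end, in the units of the state.
- sense(): the state, without advancing time (a new reading comes with each control period).
- grab_frame(name): name is "side" or "top"; returns a dict with "img" (480x640x3 uint8, red, green, blue), "mtx" (3x3 intrinsics, pixels), "rvec" (rotation vector, rad) and "tvec" (3), from world to camera coordinates, as OpenCV has them. Camera axes: x right, y down, z forward; pixel columns grow to the right and rows downward; lengths in mm; the calibration is good to about 2 mm. A picture is of the moment at which its call begins. There is no depth.
- sign_off(): hands the job in; it is judged then, once.
The state is a dict: "clock": time; "qpos": joint angles; "qvel": joint speeds; "joint_efforts": joint torques, N m; "eef_pos": TCP position; "tcp_rot": TCP orientation; "contact_force": force on the tool from outside, world axes, zero at the start; "wrist_torque": the same for the moment, N m; "opening": opening from 0.0 (shut) to 1.0 (fully open); "grasp_force": force on a finger pad.
Only numpy, scipy, OpenCV 4.12 (cv2) and the standard library are available. Lean on these libraries where they do the work, as an engineer would, in place of code of your own. Each camera call takes 0.05 s, during which the arm holds its last target. There are 200 camera calls.

## Working session

There is one attempt and no reset: what is moved stays moved. The work goes in short steps, Python scripts to look and compute and a tool call to move; the robot and the scene stay as the last step left them, time stands still between calls to the robot, and variables do not carry over. Pictures are saved under pics/ and viewed, at most 10 in all, crops included, and the job is handed in when it is done.

Besides the shell and the picture viewer there is one more tool, called after "Emit:" in YAML: its name, and indented under it one key for each argument. send_rows: Moves the arm, as the interface text tells. Its arguments: {"type":"object","properties":{"moves":{"type":"array"},"grip_force":{"type":"number"}},"required":["moves"]}

```bash
mkdir -p pics
cat > h.py <<'E'
import numpy as np, cv2, pickle
from rig import sense, grab_frame, sign_off
def snap(n,tag):
    f=grab_frame(n); pickle.dump(f,open(f'pics/{tag}.pkl','wb')); cv2.imwrite(f'pics/{tag}.png',f['img'][:,:,::-1]); return f
def load(tag): return pickle.load(open(f'pics/{tag}.pkl','rb'))
def ray(f,p):
    R=cv2.Rodrigues(np.array(f['rvec'],float))[0]; t=np.array(f['tvec'],float).ravel()
    d=R.T@np.linalg.inv(f['mtx'])@np.array([p[0],p[1],1.]); return -R.T@t, d
def onz(f,p,z):
    c,d=ray(f,p); return c+d*(z-c[2])/d[2]
def tri(f1,p1,f2,p2):
    c1,d1=ray(f1,p1); c2,d2=ray(f2,p2)
    s=np.linalg.lstsq(np.c_[d1,-d2],c2-c1,rcond=None)[0]
    a=c1+s[0]*d1; b=c2+s[1]*d2; return (a+b)/2, np.linalg.norm(a-b)
def proj(f,P): return cv2.projectPoints(np.array(P,float).reshape(-1,3),np.array(f['rvec'],float),np.array(f['tvec'],float),np.array(f['mtx'],float),None)[0].reshape(-1,2)
def crop(f,x0,y0,x1,y1,k,tag): cv2.imwrite(f'pics/{tag}.png',cv2.resize(f['img'][y0:y1,x0:x1,::-1],None,fx=k,fy=k,interpolation=cv2.INTER_CUBIC))
E
python3 - <<'E'
from h import *
for n in('top','side'):
    f=snap(n,n+'0'); print(n,ray(f,(320,240)),f['mtx'].ravel())
print(sense())
E
```

```text
top (array([ 502.14645016,   12.68320459, 1211.31416588]), array([ 0.03604856,  0.01959203, -0.9993045 ])) [478.31959366   0.         324.30448029   0.         478.31959366
 233.03820975   0.           0.           1.        ]
side (array([ 310.97156856, 1045.06287145,  993.27564505]), array([ 0.1857865 , -0.72860003, -0.6592696 ])) [555.26572249   0.         321.5298133    0.         555.26572249
 238.96831659   0.           0.           1.        ]
{'clock': 0.1, 'qpos': array([-1.27140246e+00,  3.53613189e-01,  1.63406583e+00, -1.28158442e-05,
        1.15521144e+00, -2.41546946e-03]), 'qvel': array([-0.00160175,  0.00071751, -0.00198449, -0.00290531, -0.0001117 ,
       -0.00296138]), 'joint_efforts': array([-1.37969051e-03, -6.06356192e+01, -3.42821610e+01,  1.60257684e-06,
        4.04766732e-03, -1.76688820e-05]), 'eef_pos': array([ 185.6455132 , -596.35961412,  249.31272424]), 'tcp_rot': array([-3.14029482e+00,  8.58339778e-06,  3.01814519e-01]), 'contact_force': array([-0.70855246,  0.59054844, -0.29086015]), 'wrist_torque': array([ 0.05049758,  0.08076524, -0.03254862]), 'grasp_force': 0.0, 'opening': 0.999683014178044}
```

View pics/top0.png

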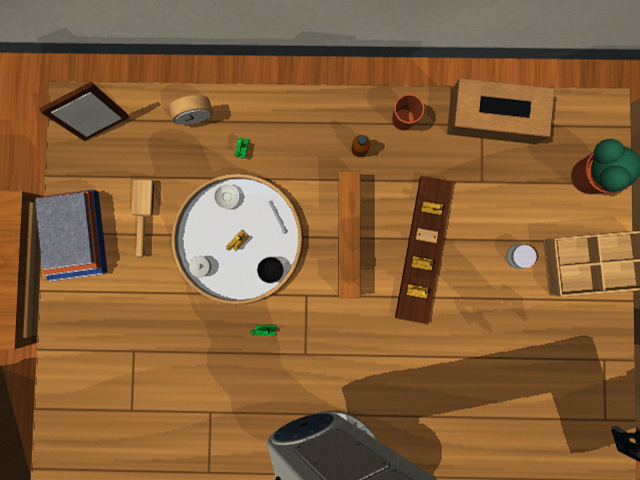

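View pics/side0.png

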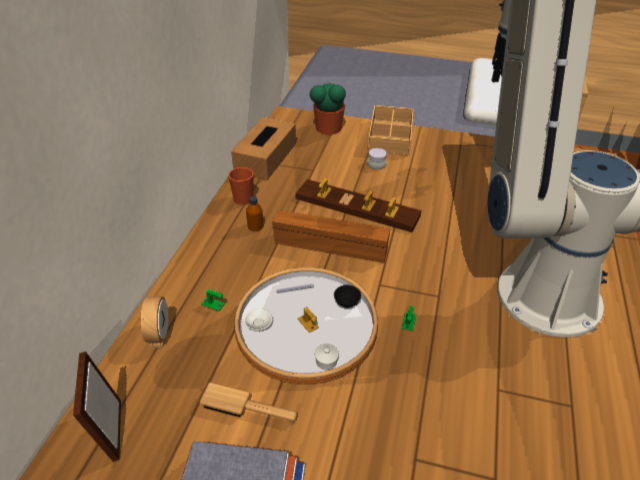

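The top view shows the brass hook in the tray at (236,240). The two green look-alikes are at (242,148) and (264,330), outside the tray. The empty pale recess is at (427,236), and the fitted hooks are at (432,208), (422,263) and (417,291). In the side view the brass hook is at (308,319) and the recess at (346,199). The brass one in the tray is the one meant. I'll confirm it in an enlarged crop.

Run:
```python
from h import *
t=load('top0');s=load('side0')
def c(f,x,y,w,h,k): return cv2.resize(f['img'][y:y+h,x:x+w,::-1],None,fx=k,fy=k,interpolation=cv2.INTER_CUBIC)
# top row: hook top (216,222) 40x30 k10 ; side hook (290,302)40x30 k10; bottom seat top (390,170) 80x... 
a=c(t,216,225,40,30,10); b=c(s,288,303,40,30,10)
d=c(t,407,221,40,30,10); e=c(s,326,184,40,30,10)
cv2.imwrite('pics/c1.png',np.vstack([np.hstack([a,b]),np.hstack([d,e])]))
cv2.imwrite('pics/c2.png',np.vstack([c(t,385,170,80,160,3.5)]).transpose(1,0,2)[:, :].copy())
```

```text
(no output)
```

View pics/c1.png

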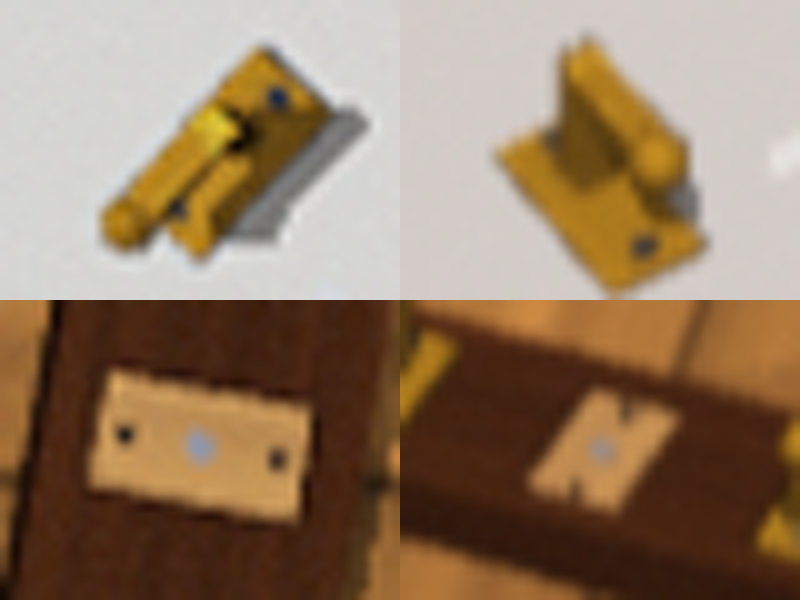

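The crop shows a brass hook, not green. Its ball points to the image's lower left in the top view. The recess is bare with a metal dot. Next I'll look at the rail.

Run:
```python
from h import *
t=load('top0');s=load('side0')
def c(f,x,y,w,h,k): return cv2.resize(f['img'][y:y+h,x:x+w,::-1],None,fx=k,fy=k,interpolation=cv2.INTER_CUBIC)
a=c(t,388,172,72,156,3.8); b=c(s,290,172,135,60,3.8)
im=np.zeros((600,800,3),np.uint8); im[:a.shape[0],:a.shape[1]]=a; im[:b.shape[0],280:280+b.shape[1]]=b
print(a.shape,b.shape)
cv2.imwrite('pics/c3.png',im)
T=lambda x,y:(407+(x+.5)/10-.5,221+(y-300+.5)/10-.5)
S=lambda x,y:(326+(x-400+.5)/10-.5,184+(y-300+.5)/10-.5)
print('dot',tri(t,T(201,447),s,S(601,451)))
for p,q in [((110,370),(597,388)),((313,407),(682,410)),((298,522),(615,513)),((88,487),(527,487))]:
    print('top z19',onz(t,T(*p),19),'side z19',onz(s,S(*q),19))
T=lambda x,y:(216+(x+.5)/10-.5,225+(y+.5)/10-.5)
S=lambda x,y:(288+(x-400+.5)/10-.5,303+(y+.5)/10-.5)
print('ball',tri(t,T(124,224),s,S(660,158)))
print('hole',tri(t,T(180,210),s,S(645,245)))
print('plate corners top z11',[onz(t,T(*p),11).round(1) for p in((265,45),(333,110),(200,262),(278,97),(180,210))])
print('plate corners side z11',[onz(s,S(*p),11).round(1) for p in((497,155),(612,295),(708,243),(645,245))])
```

```text
(593, 274, 3) (228, 513, 3)
dot (array([ 561.00610597, -229.54611483,   18.06704797]), np.float64(0.3494398749359834))
top z19 [ 579.99573514 -206.59419747   19.        ] side z19 [ 568.63574673 -258.13689665   19.        ]
top z19 [ 571.53643896 -257.10743841   19.        ] side z19 [ 542.12717651 -254.36517831   19.        ]
top z19 [ 542.82682296 -253.49692541   19.        ] side z19 [ 550.11654156 -200.64942384   19.        ]
top z19 [ 550.72720485 -201.30466965   19.        ] side z19 [ 577.32191318 -205.69905347   19.        ]
ball (array([523.44921231, 259.49522591,  47.86105567]), np.float64(0.45965557531902984))
hole (array([528.16333598, 253.61696796,   9.70219244]), np.float64(0.07823663481375612))
plate corners top z11 [array([570., 233.,  11.]), array([553.9, 215.4,  11. ]), array([515.1, 248. ,  11. ]), array([556.9, 229.4,  11. ]), array([528.1, 253.3,  11. ])]
plate corners side z11 [array([568., 238.,  11.]), array([531.2, 270.6,  11. ]), array([514.3, 250.3,  11. ]), array([527.9, 254.7,  11. ])]
```

View pics/c3.png

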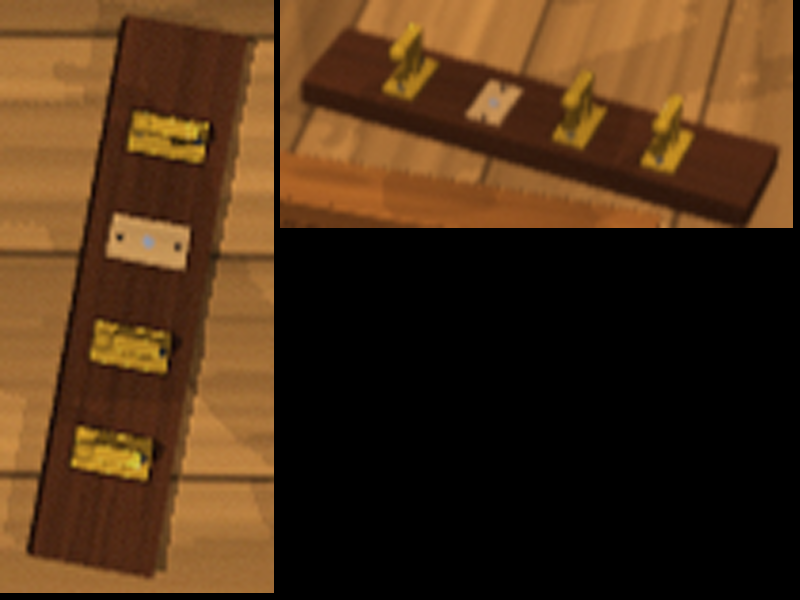

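The fitted hooks' arms all point toward the tray, i.e. world +y. I can see this from the balls at lower left in the side view, e.g. (400,48), and the rear screws showing on the right in the top view. Next I'll fit the poses.

```bash
cat >> h.py <<'E'
from scipy.optimize import least_squares
def place(p,z,Q):
    c,s=np.cos(p[2]),np.sin(p[2]); Q=np.array(Q,float).reshape(-1,3)
    return np.c_[p[0]+c*Q[:,0]-s*Q[:,1],p[1]+s*Q[:,0]+c*Q[:,1],z+Q[:,2]]
def fit(p0,z,obs):  # obs: (frame, model point, pixel)
    r=lambda p:np.concatenate([proj(f,place(p,z,m))[0]-q for f,m,q in obs])
    o=least_squares(r,p0,x_scale=[10,10,.1],loss='soft_l1'); return o.x,r(o.x).reshape(-1,2)
E
python3 - <<'E'
from h import *
t=load('top0');s=load('side0')
T=lambda x,y:(216+(x+.5)/10-.5,225+(y+.5)/10-.5)
S=lambda x,y:(288+(x-400+.5)/10-.5,303+(y+.5)/10-.5)
ot=[(t,(0,25,41.5),T(124,224)),(t,(13,-25,5),T(333,110) ),(t,(-13,25,5),T(200,262)),(t,(13,-25,5),T(265,45)),(t,(0,-5-5.5,46),T(231,117))]
# yaw .88: x dir=(.64,.77): +x = far/left (up-left in image); -x corner = (333,110)
ot[1]=(t,(-13,-25,5),T(333,110))
os=[(s,(0,25,41.5),S(660,158)),(s,(13,-25,5),S(497,155)),(s,(13,25,5),S(612,295)),(s,(-13,25,5),S(708,243))]
for n,o in(('top',ot),('side',os),('both',ot+os)):
    p,r=fit([542,241,.88],6,o); print('hook',n,p.round(3)); 
print(r.round(1).tolist())
T=lambda x,y:(407+(x+.5)/10-.5,221+(y-300+.5)/10-.5)
S=lambda x,y:(326+(x-400+.5)/10-.5,184+(y-300+.5)/10-.5)
T3=lambda x,y:(388+(x+.5)/3.8-.5,172+(y+.5)/3.8-.5)
S3=lambda x,y:(290+(x-280+.5)/3.8-.5,172+(y+.5)/3.8-.5)
# seat frame; floor visible corners; mouth occludes the side near the camera
ot=[(t,(0,0,-3),T(201,447)),(t,(14,26,-1.5),T(110,370)),(t,(14,-26,-1.5),T(313,407)),(t,(-14,-26,-1.5),T(298,522)),(t,(-14,26,-1.5),T(88,487))]
os=[(s,(0,0,-3),S(601,451)),(s,(14,-26,-1.5),S(597,388)) ,(s,(-14,-26,-1.5),S(682,410)),(s,(-14,26,-1.5),S(615,513)),(s,(14,26,-1.5),S(527,487))]
for n,o in(('top',ot),('side',os),('both',ot+os)):
    p,r=fit([561,-229,-.157],22,o); print('seat',n,p.round(3))
print(r.round(1).tolist())
a,b=onz(t,T3(255,38),22),onz(t,T3(157,577),22); print('right edge',a,b,np.linalg.norm(a-b),np.arctan2(*(a-b)[1::-1]))
for u,v in((((303,88)),(745,208)),((350,30),(777,150))):
    a,b=onz(s,S3(*u),22),onz(s,S3(*v),22);print('side edge',a,b,np.linalg.norm(a-b),np.arctan2(*(a-b)[1::-1]))
for q in((270,270),(201,266)): print(onz(t,q,38))
E
```

```text
hook top [542.674 241.161   0.833]
hook side [541.538 243.876   0.857]
hook both [542.145 242.089   0.842]
[[0.4, 0.1], [-0.1, 0.7], [-0.4, 0.1], [-0.9, 0.2], [-0.7, -0.0], [-0.0, -0.2], [-0.2, -1.0], [-0.1, -0.8], [-0.1, -0.5]]
seat top [ 5.61181e+02 -2.29322e+02 -1.56000e-01]
seat side [ 5.59451e+02 -2.27847e+02 -1.64000e-01]
seat both [ 5.60521e+02 -2.29076e+02 -1.58000e-01]
[[-0.1, 0.2], [-0.3, 0.6], [0.1, 0.5], [-0.3, 0.1], [0.1, -0.1], [0.1, -0.1], [-0.6, -0.3], [-0.3, -0.1], [-0.2, -0.6], [-0.4, -0.5]]
right edge [ 696.08062226 -298.00151372   22.        ] [ 343.74075174 -235.46280638   22.        ] 357.84699840893813 -0.17566588846113562
side edge [ 704.66081463 -202.77800202   22.        ] [ 356.5686425  -151.27170005   22.        ] 351.88216698674137 -0.1469015077731811
side edge [ 690.99383219 -287.00899905   22.        ] [ 342.74862953 -225.2470912    22.        ] 353.67959290110116 -0.1755266520871983
[469.04824071 156.95453885  38.        ]
[476.08698495 326.67394794  38.        ]
```

Emit:
send_rows:
  moves:
    - [[0.0178, 0.0419, 0, 0, 0, 0.106, 0], [0.0178, 0.0419, 0, 0, 0, 0.106, 0], [0.0178, 0.0419, 0, 0, 0, 0.106, 0], [0.0178, 0.0419, 0, 0, 0, 0.106, 0], [0.0178, 0.0419, 0, 0, 0, 0.106, 0], [0.0178, 0.0419, 0, 0, 0, 0.106, 0], [0.0178, 0.0419, 0, 0, 0, 0.106, 0], [0.0178, 0.0419, 0, 0, 0, 0.106, 0], [0.0178, 0.0419, 0, 0, 0, 0.106, 0], [0.0178, 0.0419, 0, 0, 0, 0.106, 0]]
  grip_force: 40

```text
clock: 1.1
eef_pos: [364.0, -176.0, 250.0]
tcp_rot: [3.141, 0.0, 1.366]
contact_force: [0.4, 0.0, 1.5]
opening: 0.499
grasp_force: 0.0
```

Emit:
send_rows:
  moves:
    - [[0.0178, 0.0419, 0, 0, 0, 0.106, 0], [0.0178, 0.0419, 0, 0, 0, 0.106, 0], [0.0178, 0.0419, 0, 0, 0, 0.106, 0], [0.0178, 0.0419, 0, 0, 0, 0.106, 0], [0.0178, 0.0419, 0, 0, 0, 0.106, 0], [0.0178, 0.0419, 0, 0, 0, 0.106, 0], [0.0178, 0.0419, 0, 0, 0, 0.106, 0], [0.0178, 0.0419, 0, 0, 0, 0.106, 0], [0.0178, 0.0419, 0, 0, 0, 0.106, 0], [0, 0, 0, 0, 0, 0, 0]]

```text
clock: 2.1
eef_pos: [525.7, 203.8, 249.7]
tcp_rot: [3.14, -0.0, 2.322]
contact_force: [0.2, -0.0, 0.0]
opening: 0.504
grasp_force: 0.0
```

Emit:
send_rows:
  moves:
    - [[0.0042, 0.0095, -0.03, 0, 0, 0.024, 0], [0.0042, 0.0095, -0.03, 0, 0, 0.024, 0], [0.0042, 0.0095, -0.03, 0, 0, 0.023, 0], [0.0042, 0.0095, -0.03, 0, 0, 0.023, 0], [0, 0, -0.01, 0, 0, 0, 0], [0, 0, 0, 0, 0, 0, 0]]

```text
clock: 2.7
eef_pos: [539.4, 236.3, 118.5]
tcp_rot: [-3.138, -0.001, 2.409]
contact_force: [0.2, 0.4, 0.7]
opening: 0.501
grasp_force: 0.0
```

Run:
```python
from h import *
t=snap('top','t1');s=snap('side','s1')
def c(f,x,y,w,h,k): return cv2.resize(f['img'][y:y+h,x:x+w,::-1],None,fx=k,fy=k,interpolation=cv2.INTER_CUBIC)
cv2.imwrite('pics/c4.png',np.hstack([c(t,190,190,80,100,5),c(s,270,250,80,100,5)]))
print({k:sense()[k] for k in('eef_pos','tcp_rot')})
```

```text
{'eef_pos': array([540.99511452, 236.9081509 , 120.90547126]), 'tcp_rot': array([3.14124401e+00, 2.89980656e-04, 2.40880949e+00])}
```

View pics/c4.png

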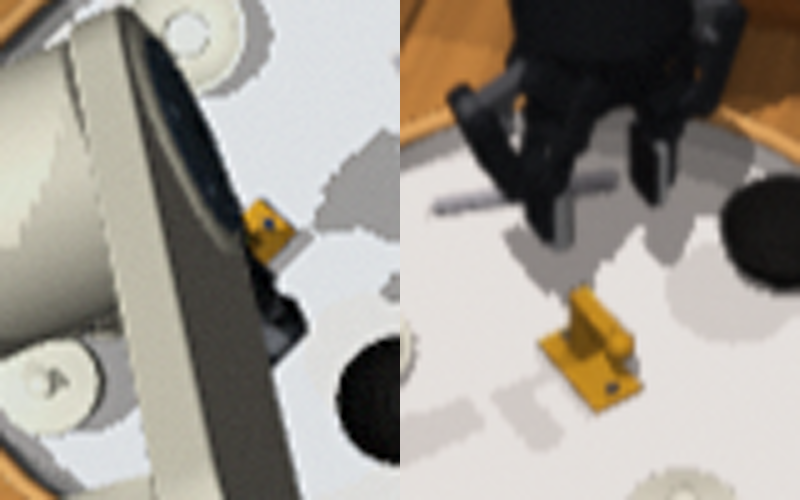

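The hook is undisturbed under the open fingers: side crop, hook at about (590,350), fingers at (550,220) and (655,180). I'll correct and descend.

Emit:
send_rows:
  moves:
    - [[0.002, 0.005, -0.015, 0, 0, 0, 0], [0, 0, -0.015, 0, 0, 0, 0], [0, 0, -0.015, 0, 0, 0, 0], [0, 0, -0.015, 0, 0, 0, 0], [0, 0, 0, 0, 0, 0, 0], [0, 0, 0, 0, 0, 0, 0]]

```text
clock: 3.4
eef_pos: [542.4, 242.1, 59.2]
tcp_rot: [-3.14, -0.001, 2.41]
contact_force: [-0.0, -0.3, 0.2]
opening: 0.496
grasp_force: 0.0
```

Run:
```python
from h import *
s=snap('side','s2')
for i in range(3): f=sense();print(f['eef_pos'],f['tcp_rot'])
crop(s,275,260,345,330,8,'c5')
```

```text
[542.85294831 242.34845193  59.88812355] [-3.14137265e+00 -8.88811852e-05  2.40974873e+00]
[542.85294831 242.34845193  59.88812355] [-3.14137265e+00 -8.88811852e-05  2.40974873e+00]
[542.85294831 242.34845193  59.88812355] [-3.14137265e+00 -8.88811852e-05  2.40974873e+00]
```

View pics/c5.png

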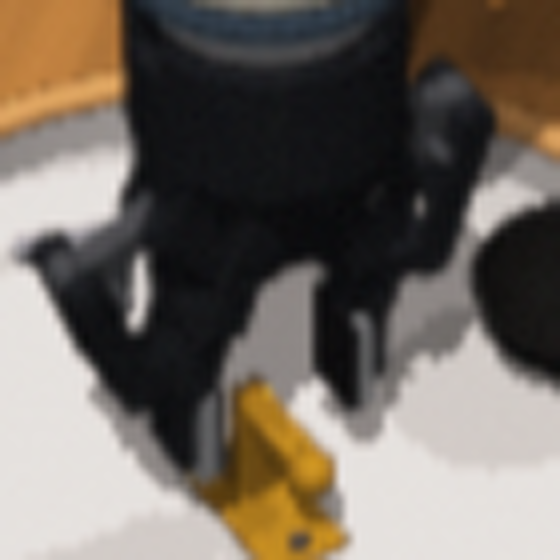

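The arm lies between the two fingertips, (205,465) and (360,395) in the crop, roughly centred. I'll descend and close.

Emit:
send_rows:
  moves:
    - [[0, 0, -0.008, 0, 0, 0, 0], [0, 0, -0.008, 0, 0, 0, 0], [0, 0, 0, 0, 0, 0, 0], [0, 0, 0, 0, 0, 0, -0.5], [0, 0, 0, 0, 0, 0, -0.7], [0, 0, 0, 0, 0, 0, -1], [0, 0, 0, 0, 0, 0, -1], [0, 0, 0, 0, 0, 0, -1], [0, 0, 0, 0, 0, 0, -1], [0, 0, 0, 0, 0, 0, -1]]
  grip_force: 50

```text
clock: 4.45
eef_pos: [543.0, 242.4, 44.2]
tcp_rot: [3.141, 0.0, 2.41]
contact_force: [0.6, -0.5, 2.9]
opening: 0.108
grasp_force: 49.8
```

Emit:
send_rows:
  moves:
    - [[0, 0, 0.005, 0, 0, 0, -1], [0, 0, 0.012, 0, 0, 0, -1], [0, 0, 0.02, 0, 0, 0, -1], [0, 0, 0.025, 0, 0, 0, -1], [0, 0, 0.025, 0, 0, 0, -1], [0, 0, 0.025, 0, 0, 0, -1], [0, 0, 0.025, 0, 0, 0, -1], [0, 0, 0.013, 0, 0, 0, -1], [0, 0, 0.006, 0, 0, 0, -1], [0, 0, 0, 0, 0, 0, -1]]

```text
clock: 5.45
eef_pos: [542.8, 242.4, 200.5]
tcp_rot: [3.141, 0.0, 2.41]
contact_force: [-0.7, -0.9, -0.9]
opening: 0.103
grasp_force: 49.4
```

Run:
```python
from h import *
s=snap('side','s3');f=sense();print(f['eef_pos'],f['tcp_rot'],f['contact_force'],f['opening'])
u,v=proj(s,f['eef_pos'])[0].astype(int);print(u,v)
crop(s,u-40,v-35,u+40,v+40,7,'c6')
```

```text
[542.43591271 242.18283777 199.50760136] [-3.14100985e+00 -2.27030065e-04  2.40981960e+00] [-0.23838402  0.41426797 -2.73586489] 0.1034290205206975
307 262
```

View pics/c6.png

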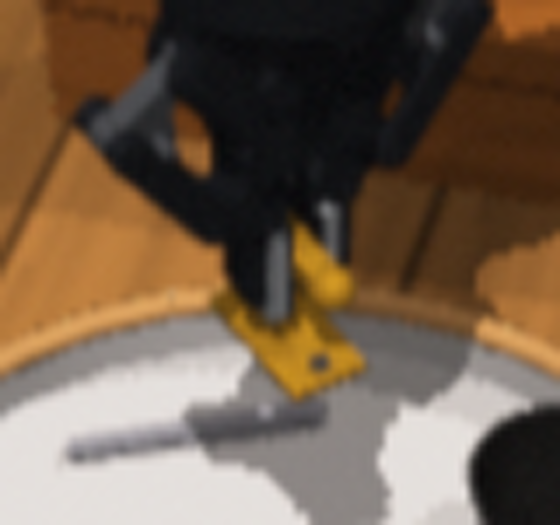

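The hook is held, level, at crop (290,320), and nothing else is disturbed. I'll carry it over at z 200, with its underside at about 160.

Emit:
send_rows:
  moves:
    - [[0.0005, -0.01, 0, 0, 0, -0.02, -1], [0.001, -0.02, 0, 0, 0, -0.05, -1], [0.001, -0.028, 0, 0, 0, -0.06, -1], [0.001, -0.028, 0, 0, 0, -0.06, -1], [0.001, -0.028, 0, 0, 0, -0.06, -1], [0.001, -0.028, 0, 0, 0, -0.06, -1], [0.001, -0.028, 0, 0, 0, -0.06, -1], [0.001, -0.028, 0, 0, 0, -0.06, -1], [0.001, -0.028, 0, 0, 0, -0.06, -1], [0.001, -0.028, 0, 0, 0, -0.06, -1]]

```text
clock: 6.5
eef_pos: [551.3, -13.4, 198.8]
tcp_rot: [-3.139, -0.0, 1.856]
contact_force: [-0.4, -0.7, -1.2]
opening: 0.102
grasp_force: 49.4
```

Emit:
send_rows:
  moves:
    - [[0.001, -0.028, 0, 0, 0, -0.06, -1], [0.001, -0.028, 0, 0, 0, -0.06, -1], [0.001, -0.028, 0, 0, 0, -0.06, -1], [0.001, -0.028, 0, 0, 0, -0.06, -1], [0.001, -0.028, 0, 0, 0, -0.06, -1], [0.001, -0.028, 0, 0, 0, -0.06, -1], [0.001, -0.028, 0, 0, 0, -0.06, -1], [0.001, -0.015, 0, 0, 0, -0.03, -1], [0, 0, 0, 0, 0, 0, -1], [0, 0, 0, 0, 0, 0, -1]]

```text
clock: 7.5
eef_pos: [559.7, -222.3, 199.2]
tcp_rot: [-3.14, -0.001, 1.41]
contact_force: [0.4, -0.1, -1.0]
opening: 0.103
grasp_force: 49.4
```

Emit:
send_rows:
  moves:
    - [[0.001, -0.003, -0.015, 0, 0, 0, -1], [0, -0.003, -0.02, 0, 0, 0, -1], [0, 0, -0.02, 0, 0, 0, -1], [0, 0, -0.02, 0, 0, 0, -1], [0, 0, -0.015, 0, 0, 0, -1], [0, 0, 0, 0, 0, 0, -1], [0, 0, 0, 0, 0, 0, -1]]

```text
clock: 8.2
eef_pos: [561.3, -228.2, 109.8]
tcp_rot: [-3.141, -0.0, 1.411]
contact_force: [0.9, 0.5, -1.3]
opening: 0.103
grasp_force: 49.4
```

Run:
```python
from h import *
s=snap('side','s4');t=snap('top','t4');f=sense();print(f['eef_pos'],f['tcp_rot'])
def c(f,x,y,w,h,k): return cv2.resize(f['img'][y:y+h,x:x+w,::-1],None,fx=k,fy=k,interpolation=cv2.INTER_CUBIC)
u,v=proj(s,f['eef_pos'])[0].astype(int);a,b=proj(t,f['eef_pos'])[0].astype(int);print(u,v,a,b)
cv2.imwrite('pics/c7.png',np.hstack([c(s,u-30,v-20,60,60,9),c(t,a-13,b-30,26,60,9)]));print(u-30,v-20,a-13,b-30)
```

```text
[ 561.94829189 -228.71589543  110.84719637] [3.14018316e+00 3.18585162e-04 1.41014715e+00]
346 172 434 233
316 152 421 203
```

View pics/c7.png

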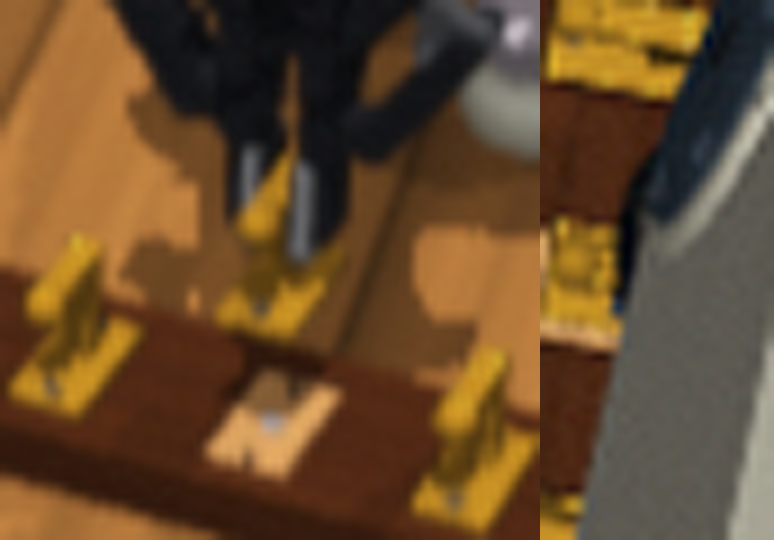

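Held hook in the side crop: ball (258,222), plate corners (218,322), (278,338) and (343,255). Its arm points the same way as the neighbours' (balls at (43,302) and (455,417)). I'll fit it relative to the neighbours in this same view, so the camera bias cancels.

```bash
cat > g.py <<'E'
from h import *
from scipy.spatial.transform import Rotation as Ro
M=dict(ball=(0,25,41.5),pp=(13,25,5),mp=(-13,25,5),mm=(-13,-25,5),sc=(0,18.5,5))
def pose6(s,obs,p0,free):
    k=list(obs); Q=np.array([M[i] for i in k],float); px=np.array([obs[i] for i in k],float); p0=np.array(p0,float)
    def r(v):
        p=p0.copy(); p[free]=v
        return (proj(s,Ro.from_euler('ZYX',[p[3],p[5],p[4]]).apply(Q)+p[:3])-px).ravel()
    sc=np.array([10,10,10,.1,.1,.1])[free]
    o=least_squares(r,p0[free],x_scale=sc); return o.x,r(o.x).reshape(-1,2)
E
python3 - <<'E'
from g import *
s=load('s4');S=lambda d:{k:(316+(x+.5)/9-.5,152+(y+.5)/9-.5) for k,(x,y) in d.items()}
H=S(dict(ball=(258,222),pp=(218,322),mp=(278,338),mm=(343,255),sc=(262,303)))
A=S(dict(ball=(43,302),pp=(10,390),mp=(72,416),mm=(142,326),sc=(52,385)))
B=S(dict(ball=(455,417),pp=(413,506),mp=(478,532),mm=(543,440),sc=(455,497)))
r=[]
for n,o,p0 in(('A',A,[630,-240,19,-.16,0,0]),('B',B,[491,-217,19,-.16,0,0])):
    v,e=pose6(s,o,p0,[0,1,3]);print(n,v.round(3),np.abs(e).max().round(2));r.append(v)
    print('   tilt free',pose6(s,o,p0,[0,1,3,4])[0].round(3))
a,b=r; print('mid',(a+b)/2,'yaw from line',np.arctan2(*(a-b)[1::-1]),np.hypot(*(a-b)[:2]))
for fr in([0,1,3],[0,1,2,3],[0,1,3,4],[0,1,2,3,4]):
    v,e=pose6(s,H,[562,-229,72.5,-.16,0,0],fr);print('held',fr,v.round(3),np.abs(e).max().round(2))
E
```

```text
A [ 6.29087e+02 -2.39368e+02 -1.94000e-01] 0.74
   tilt free [ 6.29084e+02 -2.39402e+02 -1.95000e-01 -1.00000e-03]
B [ 4.90569e+02 -2.15464e+02 -2.06000e-01] 0.7
   tilt free [ 4.90609e+02 -2.15144e+02 -2.03000e-01  1.10000e-02]
mid [ 5.59828028e+02 -2.27415946e+02 -2.00039908e-01] yaw from line -0.1708868904165616 140.56499115477192
held [0, 1, 3] [ 5.59557e+02 -2.25046e+02 -1.54000e-01] 1.19
held [0, 1, 2, 3] [ 5.70555e+02 -2.81967e+02  3.13210e+01 -1.73000e-01] 1.07
held [0, 1, 3, 4] [ 5.59644e+02 -2.23592e+02 -1.42000e-01  4.60000e-02] 1.22
held [0, 1, 2, 3, 4] [ 5.68290e+02 -2.68497e+02  4.01320e+01 -1.57000e-01  4.10000e-02] 1.08
```

Emit:
send_rows:
  moves:
    - [[0, -0.001, -0.01, 0, 0, -0.005, -1], [0, -0.0005, -0.01, 0, 0, -0.004, -1], [0, 0, -0.01, 0, 0, 0, -1], [0, 0, -0.006, 0, 0, 0, -1], [0, 0, -0.004, 0, 0, 0, -1], [0, 0, 0, 0, 0, 0, -1], [0, 0, 0, 0, 0, 0, -1]]

```text
clock: 9.0
eef_pos: [561.4, -230.2, 70.0]
tcp_rot: [3.142, 0.0, 1.401]
contact_force: [0.2, 0.0, -0.1]
opening: 0.107
grasp_force: 49.4
```

Run:
```python
from h import *
E=[]
for i in range(6): s=snap('side','s5');f=sense();E.append(np.r_[f['eef_pos'],f['tcp_rot'][2]])
print(np.mean(E,0),np.std(E,0))
t=snap('top','t5')
def c(f,x,y,w,h,k): return cv2.resize(f['img'][y:y+h,x:x+w,::-1],None,fx=k,fy=k,interpolation=cv2.INTER_CUBIC)
cv2.imwrite('pics/c8.png',c(s,314,165,64,48,12))
```

```text
[ 561.51882581 -230.24273119   70.31941439    1.40079871] [3.71671573e-02 1.82757317e-02 4.70590135e-02 1.67951515e-05]
```

View pics/c8.png

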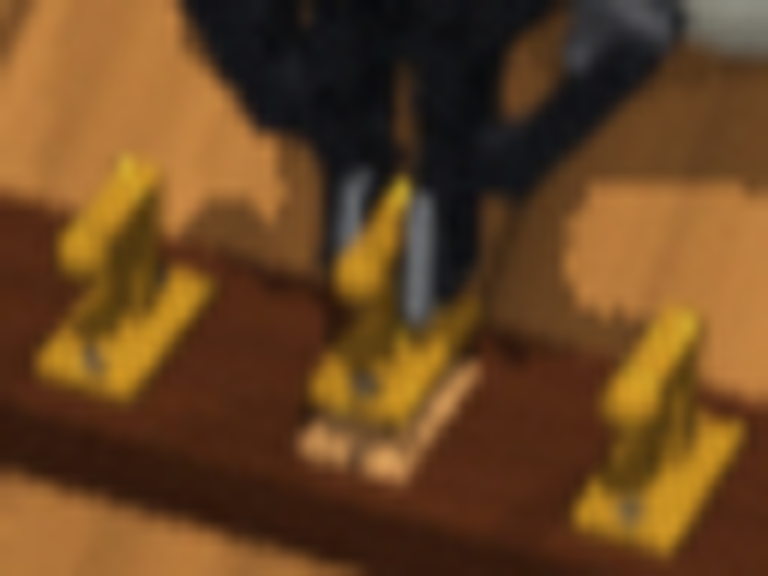

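The held hook sits level between its neighbours, above the pale recess (crop (360,300)), and nothing is touching. One last relative fit.

Run:
```python
from g import *
s=load('s5');S=lambda d:{k:(314+(x+.5)/12-.5,165+(y+.5)/12-.5) for k,(x,y) in d.items()}
H=S(dict(ball=(360,272),pp=(313,388),mp=(397,428),mm=(480,318),sc=(367,383)))
A=S(dict(ball=(78,252),pp=(37,365),mp=(125,402),mm=(213,287),sc=(94,360)))
B=S(dict(ball=(628,393),pp=(575,520),mp=(667,556),mm=(745,430),sc=(630,512)))
r=[]
for n,o,p0 in(('A',A,[630,-240,19,-.16,0,0]),('B',B,[491,-217,19,-.16,0,0])):
    v,e=pose6(s,o,p0,[0,1,3]);print(n,v.round(3),np.abs(e).max().round(2),pose6(s,o,p0,[0,1,3,4,5])[0].round(3));r.append(v)
a,b=r; print('mid',(a+b)/2,'yaw line',np.arctan2(*(a-b)[1::-1]))
for fr in([0,1,3],[0,1,3,4,5]):
    v,e=pose6(s,H,[562,-229,32.1,-.17,0,0],fr);print('held',fr,v.round(3),np.abs(e).max().round(2))
# blob of held brass seen from top, against seat
print(proj(load('t5'),place([561.2,-229.3,-.168],32,[(0,25,41.5),(13,25,5),(-13,25,5),(0,0,5)])))
```

```text
A [ 6.28548e+02 -2.37819e+02 -2.01000e-01] 0.66 [ 6.28380e+02 -2.37371e+02 -1.96000e-01  1.20000e-02  1.60000e-02]
B [ 4.90905e+02 -2.15385e+02 -1.85000e-01] 1.1 [ 4.90609e+02 -2.14060e+02 -1.73000e-01  3.80000e-02  3.40000e-02]
mid [ 5.59726713e+02 -2.26602044e+02 -1.92788470e-01] yaw line -0.1615613432639163
held [0, 1, 3] [ 5.58731e+02 -2.28900e+02 -2.06000e-01] 0.79
held [0, 1, 3, 4, 5] [ 5.59001e+02 -2.27120e+02 -1.87000e-01  5.90000e-02 -6.00000e-03] 0.84
[[420.92742376 232.24368028]
 [418.99403859 227.82543933]
 [417.15590371 238.23093628]
 [428.13463819 234.88245513]]
```

Emit:
send_rows:
  moves:
    - [[0, 0.001, 0, 0, 0, 0, -1], [0, 0, 0, 0, 0, 0, -1], [0, 0, 0, 0, 0, 0, -1], [0, 0, 0, 0, 0, 0, -1]]

```text
clock: 9.75
eef_pos: [561.3, -229.2, 70.0]
tcp_rot: [3.142, 0.0, 1.401]
contact_force: [-0.2, 0.3, -0.2]
opening: 0.103
grasp_force: 49.4
```

Run:
```python
from h import *
f=sense();print(f['eef_pos'],f['tcp_rot'],f['grasp_force'],abs(f['qvel']).max()); print(sign_off())
```

```text
[ 561.27417794 -229.16151911   69.97722571] [3.14158483e+00 3.78002245e-05 1.40087276e+00] 49.39616024494171 0.0021825438768860554
the job is handed in; nothing more can be done
None
```

The job is handed in: the arm still grips the brass hook about 1 cm above the empty recess, arm pointing the same way as the others. I estimate it is centred to within about 2 mm and level to within about 2°, and no contact showed in the forces or pictures.

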